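# Put two raw clay pots away in the damp drawer

## Task

Pull the drawer of the low grey damp cabinet all the way out to its stop. Then slowly lower the round clay pot into the drawer's wide compartment and the tall egg-shaped one into the narrow compartment, so that each stands upright on the bottom: the raw clay is fragile, so set them right down before letting go, without dropping, pressing or knocking them. Leave the drawer fully out and everything else where it stands.

Things in the scene. Friction and masses are not known exactly. Their poses are not given: they have to be found in the camera images.
- drawer (a joint): slide of the cabinet's only drawer, in m: 0 closed, 0.21 fully out at its stop; it slides along the cabinet's -x axis (towards the robot) and starts 10 to 40 mm open; about 3 N move it
- cabinet: low grey cabinet fixed on the table, 320 deep (x) x 340 wide (y) x 130 mm high; origin in the middle of its front's lower edge; its front looks along its -x axis, roughly towards the robot. Just behind the drawer's front panel two deep open compartments lie side by side, the wide one on the +y side (robot's left), walls 6 mm thick; fully out, both lie clear of the cabinet
- handle (a point): middle of the drawer's horizontal steel bar handle: a round bar 12 mm thick, 110 mm long along y, its axis 45 mm in front of the drawer's front face and 31 mm below the cabinet's top (99 mm above the table); axes as the cabinet's; moves with the drawer
- wide_well (a point): centre of the floor of the wide compartment, 155 (x) x 165 mm (y) inside and 86 mm deep, floor 20 mm above the table, side walls up to 106 mm and front panel up to 114 mm above the table; axes as the cabinet's; moves with the drawer
- narrow_well (a point): centre of the floor of the narrow compartment, 155 (x) x 127 mm (y) inside and 86 mm deep, heights and axes as for the wide one; moves with the drawer
- round_pot: globe-shaped raw clay pot, brown, 66 mm in diameter and 64 mm high, widest (66 mm) 25 to 36 mm above its underside, flat foot 36 mm across, short neck 30 mm across; about 240 g; origin at the centre of its underside, z along its axis; stands on the ware board
- tall_pot: tall egg-shaped raw clay pot, brown, 58 mm in diameter and 92 mm high, widest (58 mm) 38 to 52 mm above its underside, flat foot 34 mm across, narrowing to a neck 24 mm across; about 220 g; origin at the centre of its underside, z along its axis; stands on the ware board
- cylinder: open straight cup of the same clay, 56 mm in diameter, 75 mm high; origin at the centre of its underside; stands on the ware board in a row with the two pots, in any order; to be left there
- board: plywood ware board fixed on the table left of the cabinet, 360 (x) x 150 (y) x 18 mm; origin at the centre of its underside; the pots stand on its top, their centres about 105 mm apart along its x
- bowl: white bowl, 120 mm wide, 50 mm high, on the cabinet's top; origin under its centre; to be left there
- glaze_jar: white jar with black cap, 72 mm in diameter, 90 mm high, on the table; origin under its centre; to be left there
- water_bottle: pale bottle with blue cap, 66 mm in diameter, 190 mm high, on the table; origin under its centre; to be left there
- figure: small terracotta bear figure, 48 mm wide, 63 mm high, on the table right of the cabinet; origin under its centre; to be left there
- spatula: spatula with wooden handle and steel blade, 200 mm long, lying on the table to the right, nearer the robot; origin at the middle of its underside; to be left there
Not all that is in view belongs to the job. What is shaped like the round_pot but green is not meant.

How it is judged (in metres and radians):
On the way:
1. the drawer is pulled out to its stop (at least 204 of 210 mm) (value of joint drawer above 0.204 m), for 0.2 s.
At the end, for the whole second after the job is handed in: Drawer at least 198 of 210 mm out; the round pot in the wide and the tall pot in the narrow compartment, underside within 10 mm of its floor, axis within 60 mm of its centre in x and 70 mm (wide) or 50 mm (narrow) in y, upright to 0.2 rad, at rest (value of joint drawer above 0.198 m and x of round_pot in the frame of wide_well between -0.06 and 0.06 m and y of round_pot in the frame of wide_well between -0.07 and 0.07 m and z of round_pot in the frame of wide_well between -0.006 and 0.01 m and angle between each of round_pot, tall_pot's own z axis and vertical below 0.2 rad and linear speed of each of round_pot, tall_pot below 0.03 m/s and x of tall_pot in the frame of narrow_well between -0.06 and 0.06 m and y of tall_pot in the frame of narrow_well between -0.05 and 0.05 m and z of tall_pot in the frame of narrow_well between -0.006 and 0.01 m); the robot touches nothing.
It fails at once if the round pot falls freely (moves faster than 0.4 m/s with no finger touching it: a drop of about 10 mm) (linear speed of round_pot above 0.4 m/s and contact force between the fingers and round_pot below 0.05 N).
It fails at once if the round pot is pressed or knocked against the cabinet or drawer with more than 60 N (an impact peak; setting down at up to about 40 mm/s stays below it) (contact force between round_pot and cabinet above 60 N).
It fails at once if the tall pot falls freely (moves faster than 0.4 m/s with no finger touching it: a drop of about 10 mm) (linear speed of tall_pot above 0.4 m/s and contact force between the fingers and tall_pot below 0.05 N).
It fails at once if the tall pot is pressed or knocked against the cabinet or drawer with more than 60 N (an impact peak; setting down at up to about 40 mm/s stays below it) (contact force between tall_pot and cabinet above 60 N).
It fails at once if another loose thing (cylinder, bowl, glaze jar, water bottle, figure, spatula) is moved by more than 40 mm (distance of any of cylinder, bowl, glaze_jar, water_bottle, figure, spatula from where it was at the start of the episode above 0.04 m).
It also fails if it takes over 72 s, if anything falls off the work surface, if the arm or the gripper's body presses on something with over 40 N, if the wrist force passes 120 N, or if a joint passes its speed limit or range.

## Robot

A 7-joint arm with a two-finger parallel gripper is mounted at the origin on the work surface. World frame = base frame: x ahead of the robot, y to its left, z up, the work surface at z = 0. Lengths are in m, angles in degrees, forces in N, time in s.
With the tool pointing down it reaches from about 0.425 to 0.875 m from the base axis. Payload 4.7 kg.
Tool frame: the origin (TCP) lies between the finger pads; the fingertips stand manip.tip_extent ahead of it and the grasp point (between the pads) lies 8 mm behind it (manip.tip_extent is the distance from the TCP to the fingertips, in m); x points along the fingers, y is the direction in which the jaws open and shut, and the axes are right-handed (so a half turn about x gives the same grasp; the last joint's range is limited). The gripper opens to 87 mm and grips with 3 to 60 N. Pads are 19 mm wide; open, the fingers measure 117 mm over their backs; the gripper's body (75 mm by 190 mm) begins 51 mm behind the grasp point.
Start: joints at [74.949, 18.392, -4.016, 83.108, 1.295, 78.541, -3.26], TCP at [0.178, -0.625, 0.234] pointing down, gripper open.
Joint ranges: [-163.93, 163.93], [-17.29, 119.83], [-79.2, 71.16], [3.27, 140.29], [-89.18, 269.18], [5.43, 117.66], [-154.24, 154.24]. Speed limits (degrees/s): [147.25, 147.25, 180, 180, 180, 180, 180].

## Interface

Orientations are given as a 3x3 rotation matrix whose columns are the frame's x, y, z axes.
In Python, from workcell import manip gives the robot as it stands.
- The arm moves only by the shell command python3 -m jog 'ROWS' [FORCE]. ROWS is JSON, a list of rows, each an object with "delta_pos": the shift along the tool's x, y, z in units of 25 mm (1.0 is 25 mm), a list of three; "rot": the turn, a rotation vector about the tool's x, y, z in units of 5 degrees (1.0 is 5 degrees), a list of three; "claw": the finger opening in mm, from 0 to 87. A call has 1 to 12 rows; each row shifts and turns the commanded pose from where the row before left it, along the tool's axes as they then stand; what a row does not reach is not made up. A row lasts 1/10 s, in which the tool goes at most 50 mm and 8.59 degrees, less where a joint would pass 70% of its speed; a pose out of reach is approached as far as the arm can. A call is refused whole if a number of a shift passes 1 or a number of a turn 1, either way. A call with a gripper value outside its range is refused whole. The fingers move at their own pace and stop on an object; FORCE is the grip in N (left out, the last holds). Time passes only in rows, so rows that do not move let the fingers close. It gives the time, the measured TCP pose, the force and the opening at its end, in the units of the state.
- manip.get_state(): the state, without advancing time (a new reading comes with each control period).
- manip.snapshot(name): name is "side" or "top" or "wrist"; returns a dict with "image" (384x512x3 uint8, blue, green, red), "range_z" (384x512 float32, m along the optical axis (not along the pixel's ray), 0 where there is no reading), "intrinsics" (3x3 intrinsics, pixels), "cam_to_world" (4x4, takes a point from camera to world coordinates); the wrist camera has in their place "mount" (4x4, takes a point from camera to tool coordinates, whose origin is the TCP and whose axes are the tool frame's). Camera axes: x right, y up, looking along -z (the intrinsics and any distortion apply to the point x, -y, -z); pixel columns grow to the right and rows downward; lengths in m; the calibration is good to about 2 mm. A picture is of the moment at which its call begins: read the wrist's pose just before it.
- manip.job_done(): hands the job in, once; it reports no verdict.
The state is a dict: "time_s": time; "qpos": joint angles; "qvel": joint speeds; "joint_torque": joint torques, N m; "position": TCP position; "orientation": TCP orientation; "wrist_force": force on the tool from outside, world axes, zero at the start; "torque": the same for the moment, N m; "grip_width": finger opening in m.
Only numpy, scipy, OpenCV 4.12 (cv2) and the standard library are available. Lean on these libraries where they do the work, as an engineer would, in place of code of your own. Each camera call takes 0.05 s, during which the arm holds its last target. There are 200 camera calls.

## Working session

There is one attempt and no reset: what is moved stays moved. The work goes in short steps, Python scripts to look and compute and a shell command to move; the robot and the scene stay as the last step left them, time stands still between calls to the robot, and variables do not carry over. Pictures are saved under pics/ and viewed, about 8 in all and at most 12, crops included, and the job is handed in when it is done.

```bash
ls; mkdir -p pics; cat > h.py <<'E'
import numpy as np, cv2
from workcell import manip
def cloud(name):
    st=manip.get_state(); s=manip.snapshot(name); K=s["intrinsics"]; d=s["range_z"]
    v,u=np.mgrid[:d.shape[0],:d.shape[1]]
    p=np.stack([(u-K[0,2])/K[0,0]*d,-(v-K[1,2])/K[1,1]*d,-d,np.ones_like(d)],-1)
    if name=="wrist":
        T=np.eye(4);T[:3,:3]=st["orientation"];T[:3,3]=st["position"];M=T@s["mount"]
    else: M=s["cam_to_world"]
    P=(p@np.array(M).T)[...,:3]; P[d<=0]=np.nan
    return s["image"],P
E
python3 - <<'E'
from h import *
st=manip.get_state();print(st, manip.tip_extent)
for n in("top","side"):
    im,P=cloud(n);np.save(n+".npy",P);cv2.imwrite(f"pics/{n}0.png",im);print(n,[k for k in manip.snapshot(n)])
E
```

```text
pics
{'time_s': 0.0, 'qpos': array([74.94853244, 18.43956544, -4.01581056, 83.17575237,  1.29531318,
       78.54048764, -3.26283985]), 'qvel': array([-0.0331043 , -0.04887671, -0.00985243,  0.01653248, -0.05275737,
        0.00801731, -0.0080345 ]), 'joint_torque': array([ 4.71169369e-04, -4.91298938e+01, -4.03821375e-01, -3.12528920e+01,
       -6.40775403e-02,  4.35592909e-02,  1.48785712e-04]), 'position': array([ 0.17743544, -0.62475331,  0.23244835]), 'orientation': array([[-6.28071962e-04,  2.73265694e-01, -9.61938390e-01],
       [ 1.82723626e-03, -9.61936660e-01, -2.73266395e-01],
       [-9.99998133e-01, -1.92931967e-03,  1.04844461e-04]]), 'wrist_force': array([-0.12363509,  0.31726631,  0.1509609 ]), 'torque': array([-0.03143672, -0.00162022,  0.00132616]), 'grip_width': 0.087050520280744} 0.011
top ['image', 'range_z', 'intrinsics', 'cam_to_world']
side ['image', 'range_z', 'intrinsics', 'cam_to_world']
```

View pics/top0.png

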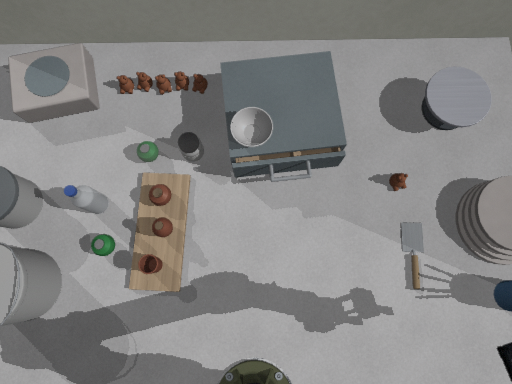

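View pics/side0.png

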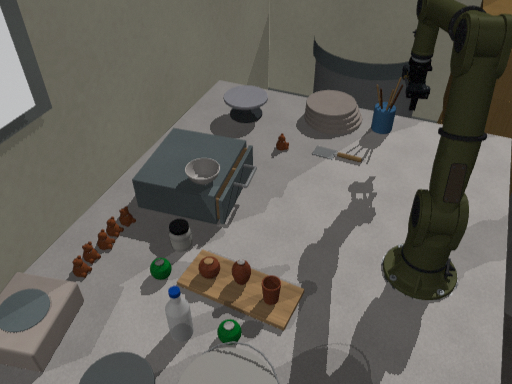

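The top view shows the board at (160,232). Brown candidates on it are (160,194), (163,227) and the open cup at (151,264). The green globes at (148,151) and (103,245) are not meant. In the side view (208,267) looks globular and (241,271) egg-shaped. The handle is at (291,172). Next I measure these and check them in a crop.

```bash
python3 - <<'E'
from h import *
P=np.load("top.npy"); im=cv2.imread("pics/top0.png")
hsv=cv2.cvtColor(im,cv2.COLOR_BGR2HSV)
for n,(u,v) in dict(far=(160,194),mid=(163,227),cup=(151,264)).items():
    q=P[v-17:v+17,u-17:u+17].reshape(-1,3); q=q[q[:,2]>.035]; 
    t=q[q[:,2]>q[:,2].max()-.012]
    print(n,"zmax",q[:,2].max().round(4),"topmean",t.mean(0).round(4),"ext",q.min(0).round(3),q.max(0).round(3))
# cabinet top: plane z~.13
q=P.reshape(-1,3); m=(abs(q[:,2]-.13)<.006)&(q[:,0]>.4)&(q[:,0]<1)&(abs(q[:,1])<.35)
r=cv2.minAreaRect((q[m][:,:2]*1000).astype(np.float32));print("cab",r,cv2.boxPoints(r).round())
# handle: region
b=P[160:184,262:320].reshape(-1,3);h=b[(b[:,2]>.08)&(b[:,2]<.112)]
print(len(h));print(h[np.argsort(h[:,0])][:60:2].round(3).tolist())
for (u,v) in [(148,151),(190,145),(85,197),(398,181),(103,245),(251,127)]: print((u,v),P[v,u].round(3))
bb=P[170:295,125:195].reshape(-1,3);bb=bb[abs(bb[:,2]-.018)<.006];r=cv2.minAreaRect((bb[:,:2]*1000).astype(np.float32));print("board",r)
S=cv2.imread("pics/side0.png")[235:315,180:300];T=im[140:290,120:350]
S=cv2.resize(S,None,fx=3.5,fy=3.5,interpolation=2);T=cv2.resize(T,(429,280),interpolation=2)
cv2.imwrite("pics/crop.png",cv2.resize(np.hstack([S[:280],T]),None,fx=.9,fy=.9))
E
```

```text
far zmax 0.0814 topmean [0.5897 0.2765 0.0729] ext [0.559 0.246 0.039] [0.623 0.31  0.081]
mid zmax 0.1095 topmean [0.4883 0.2606 0.1003] ext [0.463 0.236 0.044] [0.519 0.291 0.109]
cup zmax 0.0976 topmean [0.3846 0.2948 0.0922] ext [0.358 0.266 0.035] [0.411 0.321 0.098]
cab ((850.1268310546875, -91.93597412109375), (308.05322265625, 340.767822265625), 5.670266628265381) [[ 680.   62.]
 [ 714. -277.]
 [1020. -246.]
 [ 987.   93.]]
445
[[0.616, -0.063, 0.101], [0.616, -0.057, 0.1], [0.616, -0.06, 0.098], [0.617, -0.063, 0.106], [0.618, -0.08, 0.103], [0.618, -0.072, 0.103], [0.618, -0.075, 0.102], [0.618, -0.089, 0.1], [0.619, -0.092, 0.1], [0.619, -0.057, 0.1], [0.62, -0.101, 0.106], [0.62, -0.069, 0.107], [0.62, -0.06, 0.107], [0.62, -0.083, 0.105], [0.62, -0.092, 0.104], [0.62, -0.098, 0.104], [0.621, -0.075, 0.104], [0.621, -0.104, 0.101], [0.621, -0.063, 0.103], [0.621, -0.119, 0.099], [0.621, -0.089, 0.1], [0.622, -0.107, 0.098], [0.622, -0.089, 0.109], [0.622, -0.086, 0.109], [0.623, -0.074, 0.108], [0.623, -0.112, 0.104], [0.623, -0.101, 0.105], [0.623, -0.124, 0.103], [0.623, -0.107, 0.103], [0.623, -0.083, 0.104]]
(148, 151) [0.728 0.319 0.058]
(190, 145) [0.734 0.184 0.089]
(85, 197) [0.568 0.465 0.136]
(398, 181) [ 0.624 -0.447  0.046]
(103, 245) [0.44  0.436 0.061]
(251, 127) [ 0.771 -0.001  0.134]
board ((489.1275634765625, 283.3973388671875), (151.94395446777344, 360.078125), 86.21184539794922)
```

View pics/crop.png

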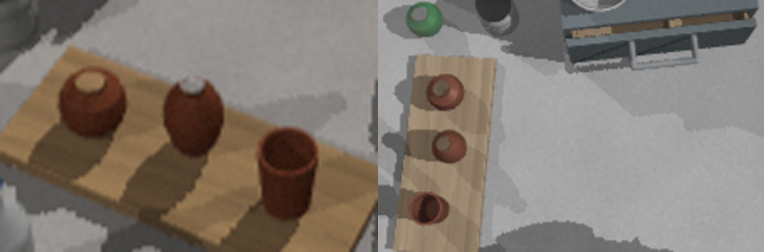

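Far pot is 63 mm tall, so it is the round_pot, at (0.590,0.277). The middle one is 92 mm, so it is the tall_pot, at (0.489,0.262), and the nearest is the open cup. The crop confirms this. Next I move above the handle at about (0.624,-0.114).

```bash
R='{"delta_pos":[0,-0.64,-0.99],"rot":[0,0,0],"claw":45}'; python3 -m jog '[{"delta_pos":[0,-0.64,-0.99],"rot":[0,0,0],"claw":45},{"delta_pos":[0,-0.64,-0.99],"rot":[0,0,0],"claw":45},{"delta_pos":[0,-0.64,-0.99],"rot":[0,0,0],"claw":45},{"delta_pos":[0,-0.64,-0.99],"rot":[0,0,0],"claw":45},{"delta_pos":[0,-0.64,-0.99],"rot":[0,0,0],"claw":45},{"delta_pos":[0,-0.64,-0.99],"rot":[0,0,0],"claw":45},{"delta_pos":[0,-0.64,-0.99],"rot":[0,0,0],"claw":45},{"delta_pos":[0,-0.64,-0.99],"rot":[0,0,0],"claw":45},{"delta_pos":[0,-0.64,-0.99],"rot":[0,0,0],"claw":45},{"delta_pos":[0,-0.64,-0.99],"rot":[0,0,0],"claw":45},{"delta_pos":[0,-0.64,-0.99],"rot":[0,0,0],"claw":45},{"delta_pos":[0,-0.64,-0.99],"rot":[0,0,0],"claw":45}]'
python3 -m jog '[{"delta_pos":[0,-0.64,-0.99],"rot":[0,0,0],"claw":45},{"delta_pos":[0,-0.64,-0.99],"rot":[0,0,0],"claw":45},{"delta_pos":[0,-0.64,-0.99],"rot":[0,0,0],"claw":45},{"delta_pos":[0,-0.64,-0.99],"rot":[0,0,0],"claw":45},{"delta_pos":[0,-0.64,-0.99],"rot":[0,0,0],"claw":45},{"delta_pos":[0,-0.64,-0.99],"rot":[0,0,0],"claw":45},{"delta_pos":[0,-0.64,-0.99],"rot":[0,0,0],"claw":45},{"delta_pos":[0,-0.64,-0.99],"rot":[0,0,0],"claw":45}]'
python3 -m jog '[{"delta_pos":[0,0,0],"rot":[-1,0,0],"claw":45},{"delta_pos":[0,0,0],"rot":[-1,0,0],"claw":45},{"delta_pos":[0,0,0],"rot":[-1,0,0],"claw":45},{"delta_pos":[0,0,0],"rot":[-1,0,0],"claw":45},{"delta_pos":[0,0,0],"rot":[-1,0,0],"claw":45},{"delta_pos":[0,0,0],"rot":[-1,0,0],"claw":45},{"delta_pos":[0,0,0],"rot":[-1,0,0],"claw":45},{"delta_pos":[0,0,0],"rot":[-1,0,0],"claw":45},{"delta_pos":[0,0,0],"rot":[-1,0,0],"claw":45},{"delta_pos":[0,0,0],"rot":[-1,0,0],"claw":45},{"delta_pos":[0,0,0],"rot":[-1,0,0],"claw":45},{"delta_pos":[0,0,0],"rot":[-1,0,0],"claw":45}]'
python3 -m jog '[{"delta_pos":[0,0,0],"rot":[-1,0,0],"claw":45},{"delta_pos":[0,0,0],"rot":[-1,0,0],"claw":45},{"delta_pos":[0,0,0],"rot":[-1,0,0],"claw":45},{"delta_pos":[0,0,0],"rot":[-1,0,0],"claw":45},{"delta_pos":[0,0,0],"rot":[0,0,0],"claw":45}]'
cat >> h.py <<'E'
def togo(x,y,z,az=None):
    s=manip.get_state();R=np.array(s["orientation"]);d=np.array([x,y,z])-s["position"]
    print("pos",s["position"].round(4),"az",np.degrees(np.arctan2(R[1,1],R[0,1])).round(2),"tilt xy",R[:2,0].round(4),"q",s["qpos"].round(0),"t",s["time_s"])
    print("units",(R.T@d/.025).round(2))
    if az is not None:
        from scipy.spatial.transform import Rotation as Q
        a=np.radians(az);T=np.array([[0,np.cos(a),-np.sin(a)],[0,np.sin(a),np.cos(a)],[-1,0,0]]).astype(float)
        T[:,2]=np.cross(T[:,0],T[:,1]);print("rot units",(np.degrees(Q.from_matrix(R.T@T).as_rotvec())/5).round(2))
E
python3 - <<'E'
from h import *
togo(.624,-.114,.15,5.7)
im,P=cloud("wrist");cv2.imwrite("pics/w1.png",im)
q=P.reshape(-1,3);h=q[(q[:,2]>.09)&(q[:,2]<.11)&(q[:,0]>.56)&(q[:,0]<.66)&(abs(q[:,1]+.114)<.06)]
print(len(h)); 
if len(h): print(h.mean(0),h.min(0),h.max(0),cv2.minAreaRect((h[:,:2]*1000).astype(np.float32)))
E
```

```text
time_s: 1.4
position: [0.4114, -0.3584, 0.2335]
orientation: [[-0.0, 0.273, -0.962], [-0.0, -0.962, -0.273], [-1.0, 0.0, 0.0]]
wrist_force: [0.6, 0.7, 0.6]
grip_width: 0.0448
time_s: 2.2
position: [0.5668, -0.1813, 0.2334]
orientation: [[-0.0, 0.273, -0.962], [-0.0, -0.962, -0.273], [-1.0, 0.0, 0.0]]
wrist_force: [0.1, 0.8, -0.2]
grip_width: 0.0449
time_s: 3.4
position: [0.5661, -0.1822, 0.2333]
orientation: [[-0.0, 0.971, -0.241], [0.0, -0.241, -0.971], [-1.0, -0.0, 0.0]]
wrist_force: [-0.2, -0.3, 0.3]
grip_width: 0.0446
time_s: 3.9
position: [0.5661, -0.1822, 0.2333]
orientation: [[-0.0, 0.995, 0.102], [0.0, 0.102, -0.995], [-1.0, -0.0, -0.0]]
wrist_force: [-0.1, -0.2, 0.3]
grip_width: 0.045
pos [ 0.5661 -0.1822  0.2333] az 5.87 tilt xy [-0.0005  0.0001] q [ 46.  15. -36.  90.   9.  78.  14.] t 3.9
units [ 3.33  2.58 -2.48]
rot units [ 0.03 -0.    0.01]
3152
[ 0.63027422 -0.1067233   0.10287325] [ 0.61344936 -0.17383436  0.09555843] [ 0.6599462  -0.05400325  0.10651961] ((636.7304077148438, -113.92230224609375), (46.463565826416016, 119.81808471679688), 0.05520383268594742)
```

```bash
python3 - <<'E'
from h import *
im,P=cloud("wrist")
q=P.reshape(-1,3);h=q[(q[:,2]>.1015)&(q[:,2]<.108)]
c=np.array([.995,.0998]);n=np.array([-.0998,.995])
a=h[:,:2]@c;b=h[:,:2]@n; 
m=(a<.66)&(a>.57)
hist,e=np.histogram(a[m],np.arange(.58,.661,.004));print(hist,e.round(3))
k=m&(a<a[m].min()+.014);print("bar a",a[k].mean(),a[k].min(),a[k].max(),"b",b[k].min(),b[k].max(),"z",h[k][:,2].max())
A=a[k].mean();B=(b[k].min()+b[k].max())/2;xy=A*c+B*n;print(xy)
togo(xy[0],xy[1],.14,5.7)
E
```

```text
[  0   0   0   0   0   0 514 719 534 116 110 116 114 118 116 120 120 113
 753  17] [0.58  0.584 0.588 0.592 0.596 0.6   0.604 0.608 0.612 0.616 0.62  0.624
 0.628 0.632 0.636 0.64  0.644 0.648 0.652 0.656 0.66 ]
bar a 0.6103746389756558 0.6044051271844244 0.6183874884138085 b -0.23657925151586015 -0.11694643441109845 z 0.10621000314701778
[ 0.6249637  -0.11496364]
pos [ 0.5662 -0.1822  0.2334] az 5.74 tilt xy [-0.0002  0.0001] q [ 46.  15. -36.  90.   9.  78.  14.] t 4.0
units [ 3.74  2.61 -2.44]
rot units [ 0.01 -0.    0.  ]
```

View pics/w1.png

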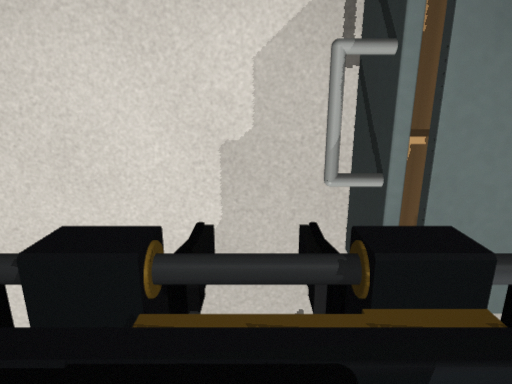

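The wrist view shows the bar at (335,115), parallel to the tool z axis. Bar centre is at (0.625,-0.115), top at 0.106. I'll go over it, down, grip and pull.

```bash
python3 -m jog '[{"delta_pos":[0,0.87,-0.81],"rot":[0,0,0],"claw":40},{"delta_pos":[0,0.87,-0.81],"rot":[0,0,0],"claw":40},{"delta_pos":[0,0.87,-0.81],"rot":[0,0,0],"claw":40},{"delta_pos":[0,0,0],"rot":[0,0,0],"claw":40},{"delta_pos":[0.9,0,0],"rot":[0,0,0],"claw":40},{"delta_pos":[0.9,0,0],"rot":[0,0,0],"claw":40},{"delta_pos":[0.9,0,0],"rot":[0,0,0],"claw":40},{"delta_pos":[0.9,0,0],"rot":[0,0,0],"claw":40},{"delta_pos":[0.9,0,0],"rot":[0,0,0],"claw":40},{"delta_pos":[0.7,0,0],"rot":[0,0,0],"claw":40},{"delta_pos":[0.5,0,0],"rot":[0,0,0],"claw":40},{"delta_pos":[0,0,0],"rot":[0,0,0],"claw":40}]'
python3 -m jog '[{"delta_pos":[0,0,0],"rot":[0,0,0],"claw":0},{"delta_pos":[0,0,0],"rot":[0,0,0],"claw":0},{"delta_pos":[0,0,0],"rot":[0,0,0],"claw":0},{"delta_pos":[0,0,0],"rot":[0,0,0],"claw":0},{"delta_pos":[0,0,0],"rot":[0,0,0],"claw":0}]' 25
```

```text
time_s: 5.2
position: [0.6237, -0.1154, 0.0891]
orientation: [[-0.003, 0.995, 0.101], [0.0, 0.101, -0.995], [-1.0, -0.003, -0.001]]
wrist_force: [0.2, -0.0, -0.2]
grip_width: 0.0401
time_s: 5.7
position: [0.6255, -0.1152, 0.0917]
orientation: [[0.001, 0.995, 0.102], [-0.0, 0.102, -0.995], [-1.0, 0.001, 0.001]]
wrist_force: [0.0, 0.2, 1.1]
grip_width: 0.011
```

```bash
python3 -m jog '[{"delta_pos":[0,-0.3,0],"rot":[0,0,0],"claw":0},{"delta_pos":[0,-0.6,0],"rot":[0,0,0],"claw":0},{"delta_pos":[0,-0.6,0],"rot":[0,0,0],"claw":0},{"delta_pos":[0,-0.6,0],"rot":[0,0,0],"claw":0},{"delta_pos":[0,-0.6,0],"rot":[0,0,0],"claw":0},{"delta_pos":[0,-0.6,0],"rot":[0,0,0],"claw":0},{"delta_pos":[0,-0.6,0],"rot":[0,0,0],"claw":0},{"delta_pos":[0,-0.6,0],"rot":[0,0,0],"claw":0},{"delta_pos":[0,-0.6,0],"rot":[0,0,0],"claw":0},{"delta_pos":[0,-0.6,0],"rot":[0,0,0],"claw":0},{"delta_pos":[0,-0.6,0],"rot":[0,0,0],"claw":0},{"delta_pos":[0,-0.4,0],"rot":[0,0,0],"claw":0}]'
python3 -m jog '[{"delta_pos":[0,-0.2,0],"rot":[0,0,0],"claw":0},{"delta_pos":[0,-0.1,0],"rot":[0,0,0],"claw":0},{"delta_pos":[0,-0.1,0],"rot":[0,0,0],"claw":0},{"delta_pos":[0,0,0],"rot":[0,0,0],"claw":0}]'
```

```text
time_s: 6.9
position: [0.4582, -0.1321, 0.0916]
orientation: [[0.002, 0.995, 0.102], [-0.001, 0.102, -0.995], [-1.0, 0.002, 0.001]]
wrist_force: [2.7, 0.7, 1.0]
grip_width: 0.0111
time_s: 7.3
position: [0.4488, -0.1331, 0.0915]
orientation: [[0.0, 0.995, 0.102], [-0.0, 0.102, -0.995], [-1.0, 0.0, 0.0]]
wrist_force: [0.8, 0.8, 6.1]
grip_width: 0.0109
```

```bash
python3 -m jog '[{"delta_pos":[0,-0.15,0],"rot":[0,0,0],"claw":0},{"delta_pos":[0,-0.15,0],"rot":[0,0,0],"claw":0},{"delta_pos":[0,0,0],"rot":[0,0,0],"claw":0}]'
python3 -m jog '[{"delta_pos":[0,-0.15,0],"rot":[0,0,0],"claw":0},{"delta_pos":[0,-0.15,0],"rot":[0,0,0],"claw":0},{"delta_pos":[0,0,0],"rot":[0,0,0],"claw":0}]'
```

```text
time_s: 7.6
position: [0.441, -0.1338, 0.0915]
orientation: [[0.0, 0.995, 0.102], [0.0, 0.102, -0.995], [-1.0, 0.0, -0.0]]
wrist_force: [0.4, 2.3, 6.9]
grip_width: 0.0112
time_s: 7.9
position: [0.4335, -0.1346, 0.0915]
orientation: [[-0.0, 0.995, 0.102], [-0.0, 0.102, -0.995], [-1.0, -0.0, 0.0]]
wrist_force: [-0.4, 2.1, 7.3]
grip_width: 0.0114
```

```bash
python3 -m jog '[{"delta_pos":[0,-0.15,0],"rot":[0,0,0],"claw":0},{"delta_pos":[0,-0.15,0],"rot":[0,0,0],"claw":0},{"delta_pos":[0,0,0],"rot":[0,0,0],"claw":0},{"delta_pos":[0,0,0],"rot":[0,0,0],"claw":0}]'
python3 - <<'E'
from h import *
im,P=cloud("top");cv2.imwrite("pics/top1.png",cv2.resize(im[100:300,120:360],None,fx=3,fy=3));np.save("top1.npy",P)
E
```

```text
time_s: 8.3
position: [0.4289, -0.1351, 0.0916]
orientation: [[0.006, 0.995, 0.103], [0.0, 0.103, -0.995], [-1.0, 0.006, 0.0]]
wrist_force: [8.7, 1.8, -1.4]
grip_width: 0.0113
```

View pics/top1.png

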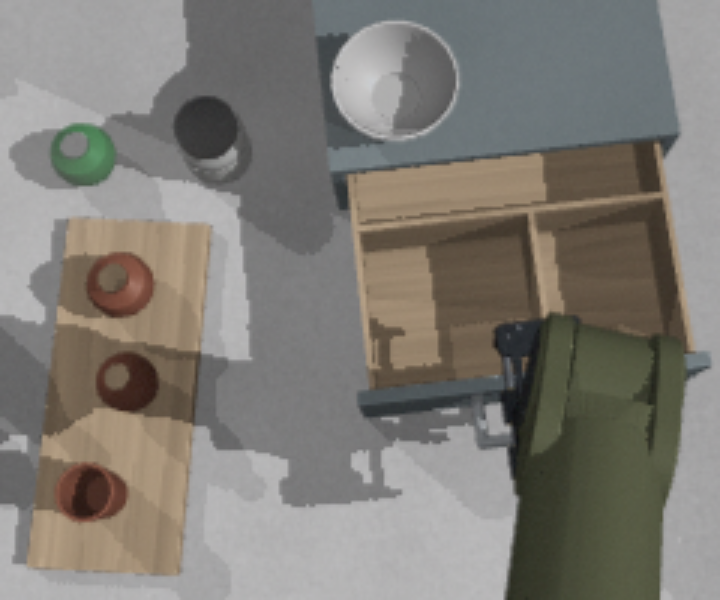

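The drawer is fully out and both wells are open. Nudge once more to confirm the stop, then release and lift.

```bash
python3 -m jog '[{"delta_pos":[0,-0.2,0],"rot":[0,0,0],"claw":0},{"delta_pos":[0,0,0],"rot":[0,0,0],"claw":0}]'
python3 -m jog '[{"delta_pos":[0,0.2,0],"rot":[0,0,0],"claw":0},{"delta_pos":[0,0,0],"rot":[0,0,0],"claw":34},{"delta_pos":[0,0,0],"rot":[0,0,0],"claw":34},{"delta_pos":[0,0,0],"rot":[0,0,0],"claw":34},{"delta_pos":[-0.5,0,0],"rot":[0,0,0],"claw":34},{"delta_pos":[-1,0,0],"rot":[0,0,0],"claw":34},{"delta_pos":[-1,0,0],"rot":[0,0,0],"claw":40},{"delta_pos":[-1,0,0],"rot":[0,0,0],"claw":60},{"delta_pos":[-1,0,0],"rot":[0,0,0],"claw":87},{"delta_pos":[-1,0,0],"rot":[0,0,0],"claw":87},{"delta_pos":[-1,0,0],"rot":[0,0,0],"claw":87},{"delta_pos":[0,0,0],"rot":[0,0,0],"claw":87}]'
python3 - <<'E'
from h import *
togo(.4889,.262,.23,95.7)
togo(.5897,.277,.23,-84.3)
E
```

```text
time_s: 8.55
position: [0.4289, -0.1351, 0.0917]
orientation: [[0.018, 0.994, 0.104], [0.0, 0.104, -0.995], [-1.0, 0.018, 0.002]]
wrist_force: [25.1, 1.4, -17.4]
grip_width: 0.0112
time_s: 9.75
position: [0.4273, -0.1361, 0.2574]
orientation: [[0.005, 0.995, 0.102], [-0.003, 0.102, -0.995], [-1.0, 0.004, 0.004]]
wrist_force: [0.4, 0.7, 0.4]
grip_width: 0.0719
pos [ 0.4273 -0.1361  0.2574] az 5.84 tilt xy [ 0.0048 -0.0033] q [ 53.  -7. -36. 107.  -4.  79.  25.] t 9.75
units [  1.06   4.07 -15.6 ]
rot units [-1.797e+01  7.000e-02 -1.000e-02]
pos [ 0.4273 -0.1361  0.2574] az 5.84 tilt xy [ 0.0048 -0.0033] q [ 53.  -7. -36. 107.  -4.  79.  25.] t 9.75
units [  1.07   8.14 -15.78]
rot units [ 1.803e+01 -1.000e-02 -7.000e-02]
```

```bash
python3 -m jog '[{"delta_pos":[0,0.51,-0.985],"rot":[0,0,0],"claw":87},{"delta_pos":[0,0.51,-0.985],"rot":[0,0,0],"claw":87},{"delta_pos":[0,0.51,-0.985],"rot":[0,0,0],"claw":87},{"delta_pos":[0,0.51,-0.985],"rot":[0,0,0],"claw":87},{"delta_pos":[0,0.51,-0.985],"rot":[0,0,0],"claw":87},{"delta_pos":[0,0.51,-0.985],"rot":[0,0,0],"claw":87},{"delta_pos":[0,0.51,-0.985],"rot":[0,0,0],"claw":87},{"delta_pos":[0,0.51,-0.985],"rot":[0,0,0],"claw":87},{"delta_pos":[0,0.51,-0.985],"rot":[0,0,0],"claw":87},{"delta_pos":[0,0.51,-0.985],"rot":[0,0,0],"claw":87},{"delta_pos":[0,0.51,-0.985],"rot":[0,0,0],"claw":87},{"delta_pos":[0,0.51,-0.985],"rot":[0,0,0],"claw":87}]'
python3 -m jog '[{"delta_pos":[0,0.51,-0.985],"rot":[0,0,0],"claw":87},{"delta_pos":[0,0.51,-0.985],"rot":[0,0,0],"claw":87},{"delta_pos":[0,0,0],"rot":[-1,0,0],"claw":87},{"delta_pos":[0,0,0],"rot":[-1,0,0],"claw":87},{"delta_pos":[0,0,0],"rot":[-1,0,0],"claw":87},{"delta_pos":[0,0,0],"rot":[-1,0,0],"claw":87},{"delta_pos":[0,0,0],"rot":[-1,0,0],"claw":87},{"delta_pos":[0,0,0],"rot":[-1,0,0],"claw":87},{"delta_pos":[0,0,0],"rot":[-1,0,0],"claw":87},{"delta_pos":[0,0,0],"rot":[-1,0,0],"claw":87},{"delta_pos":[0,0,0],"rot":[-1,0,0],"claw":87},{"delta_pos":[0,0,0],"rot":[-1,0,0],"claw":87}]'
python3 -m jog '[{"delta_pos":[0,0,0],"rot":[-1,0,0],"claw":87},{"delta_pos":[0,0,0],"rot":[-1,0,0],"claw":87},{"delta_pos":[0,0,0],"rot":[-1,0,0],"claw":87},{"delta_pos":[0,0,0],"rot":[-1,0,0],"claw":87},{"delta_pos":[0,0,0],"rot":[-1,0,0],"claw":87},{"delta_pos":[0,0,0],"rot":[-1,0,0],"claw":87},{"delta_pos":[0,0,0],"rot":[-1,0,0],"claw":87},{"delta_pos":[0,0,0],"rot":[-1,0,0],"claw":87},{"delta_pos":[0,0,0],"rot":[0,0,0],"claw":87}]'
python3 - <<'E'
from h import *
print(np.array(manip.snapshot("wrist")["mount"]).round(3))
im,P=cloud("wrist");cv2.imwrite("pics/w2.png",im)
q=P.reshape(-1,3);q=q[~np.isnan(q[:,0])]
for n,(x,y) in dict(round=(.59,.277),tall=(.489,.262)).items():
    k=q[(np.hypot(q[:,0]-x,q[:,1]-y)<.045)&(q[:,2]>.03)&(q[:,2]<.12)]
    if len(k): 
        t=k[k[:,2]>k[:,2].max()-.01];print(n,len(k),k.min(0).round(3),k.max(0).round(3),"top",((t.min(0)+t.max(0))/2).round(4))
togo(.59,.277,.23,95.7)
T=np.load("top1.npy").reshape(-1,3)
c=np.array([.995,.0998]);n=np.array([-.0998,.995]);o=np.array([.697,-.107])
a=(T[:,:2]-o)@c;b=(T[:,:2]-o)@n
for nm,l,h in(("floor",.012,.03),("rim",.098,.112)):
    m=(T[:,2]>l)&(T[:,2]<h)&(a<.0)&(a>-.26)&(abs(b)<.175)
    print(nm);H,ea,eb=np.histogram2d(a[m],b[m],[np.arange(-.26,.001,.02),np.arange(-.18,.181,.02)]);print(H.astype(int))
E
```

```text
time_s: 10.95
position: [0.5478, 0.1743, 0.2529]
orientation: [[-0.002, 0.995, 0.102], [-0.001, 0.102, -0.995], [-1.0, -0.002, 0.001]]
wrist_force: [0.1, -0.5, 0.5]
grip_width: 0.0871
time_s: 12.15
position: [0.5678, 0.2249, 0.2528]
orientation: [[-0.002, 0.558, 0.83], [-0.002, 0.83, -0.558], [-1.0, -0.002, -0.0]]
wrist_force: [-0.5, 0.4, 0.3]
grip_width: 0.0867
time_s: 13.05
position: [0.568, 0.225, 0.2528]
orientation: [[-0.002, -0.102, 0.995], [-0.001, 0.995, 0.102], [-1.0, -0.001, -0.002]]
wrist_force: [-0.3, -0.5, -0.2]
grip_width: 0.0868
[[-0.001  0.259 -0.966 -0.151]
 [ 1.     0.    -0.001 -0.   ]
 [-0.    -0.966 -0.259 -0.071]
 [ 0.     0.     0.     1.   ]]
round 2188 [0.557 0.246 0.042] [0.62  0.311 0.081] top [0.5897 0.2788 0.0761]
tall 2205 [0.46  0.236 0.057] [0.518 0.293 0.102] top [0.4893 0.2641 0.0973]
pos [0.5681 0.2252 0.2531] az 95.74 tilt xy [-0.001  -0.0009] q [ 29.  30. -73.  86.  28.  86.  52.] t 13.15
units [0.92 1.97 1.08]
rot units [ 0.01 -0.01  0.01]
floor
[[ 0  0  0  0  0  0  0  0  0  0  0  0  0  0  0  0  0  0]
 [ 0  0  0  0  0  0  0  0  0  0  2  1  5  2  
[... 685 characters left out ...]
 0  0  0  0  0]
 [ 2  3  0  0  0  0  0  0  0  0  2 28  6  5  5  6  5  2]
 [ 2 12  0  0  0  0  0  0  0  1  0  3  5  6  4  2 13  1]
 [ 0 19  0  0  0  0  0  0  0  0  0  0  0  0  0  0 16  0]
 [ 0 21  0  0  0  0  0  0  0  0  0  0  0  0  0  0 16  0]
 [ 0 19  0  0  0  0  0  4 10  0  0  0  0  0  0  0 14  0]
 [ 0 18  0  0  0  0  0  5 12  0  0  0  0  0  0  0 14  0]
 [ 0 19  0  0  0  0  0  6 11  0  0  0  0  0  0  0 15  0]
 [ 0 19  0  0  0  0  0  5 10  0  0  0  0  0  0  0 15  0]
 [ 0 17  0  0  0  0  0  6 10  0  0  0  0  0  0  0 15  0]
 [ 0 23 17 19 20 16 18 21 21 17 17 18 20 18 20 17 22  0]
 [ 0 19  0  0  0  0  0  0  0  0  0  0  0  0  0  0 14  0]
 [ 0 19  0  0  0  0  0  0  0  0  0  0  0  0  0  0 14  0]]
```

```bash
python3 -m jog '[{"delta_pos":[0,0.67,0.36],"rot":[0,0,0],"claw":87},{"delta_pos":[0,0.67,0.36],"rot":[0,0,0],"claw":87},{"delta_pos":[0,0.67,0.35],"rot":[0,0,0],"claw":87},{"delta_pos":[0.9,0,0],"rot":[0,0,0],"claw":87},{"delta_pos":[0.9,0,0],"rot":[0,0,0],"claw":87},{"delta_pos":[0.9,0,0],"rot":[0,0,0],"claw":87},{"delta_pos":[0.8,0,0],"rot":[0,0,0],"claw":87},{"delta_pos":[0,0,0],"rot":[0,0,0],"claw":87}]'
python3 - <<'E'
from h import *
togo(.5897,.2785,.050,95.7)
E
```

```text
time_s: 13.95
position: [0.5885, 0.2768, 0.1629]
orientation: [[-0.005, -0.101, 0.995], [-0.003, 0.995, 0.101], [-1.0, -0.003, -0.005]]
wrist_force: [-0.5, -0.6, -0.3]
grip_width: 0.0869
pos [0.5885 0.2768 0.1629] az 95.78 tilt xy [-0.0046 -0.0032] q [ 18.  37. -67.  86.  34.  80.  45.] t 13.95
units [4.51 0.08 0.07]
rot units [ 0.02 -0.06  0.03]
```

```bash
python3 -m jog '[{"delta_pos":[0.6,0.05,0],"rot":[0,0,0],"claw":87},{"delta_pos":[0.6,0,0],"rot":[0,0,0],"claw":87},{"delta_pos":[0.6,0,0],"rot":[0,0,0],"claw":87},{"delta_pos":[0.6,0,0],"rot":[0,0,0],"claw":87},{"delta_pos":[0.6,0,0],"rot":[0,0,0],"claw":87},{"delta_pos":[0.6,0,0],"rot":[0,0,0],"claw":87},{"delta_pos":[0.6,0,0],"rot":[0,0,0],"claw":87},{"delta_pos":[0.3,0,0],"rot":[0,0,0],"claw":87},{"delta_pos":[0,0,0],"rot":[0,0,0],"claw":87},{"delta_pos":[0,0,0],"rot":[0,0,0],"claw":87}]'
python3 - <<'E'
from h import *
togo(.5897,.2785,.050,95.7)
E
```

```text
time_s: 14.95
position: [0.59, 0.2799, 0.0538]
orientation: [[0.0, -0.102, 0.995], [0.0, 0.995, 0.102], [-1.0, 0.0, 0.0]]
wrist_force: [-0.6, -0.0, 1.5]
grip_width: 0.0869
pos [0.59   0.2799 0.0538] az 95.86 tilt xy [0.0003 0.0004] q [ 16.  43. -62.  92.  40.  70.  42.] t 14.95
units [ 0.15 -0.06 -0.02]
rot units [ 0.03  0.   -0.  ]
```

Down 3 mm more, then close with 15 N and lift.

```bash
python3 -m jog '[{"delta_pos":[0.15,-0.06,0],"rot":[0,0,0],"claw":87},{"delta_pos":[0,0,0],"rot":[0,0,0],"claw":70},{"delta_pos":[0,0,0],"rot":[0,0,0],"claw":70},{"delta_pos":[0,0,0],"rot":[0,0,0],"claw":66},{"delta_pos":[0,0,0],"rot":[0,0,0],"claw":60},{"delta_pos":[0,0,0],"rot":[0,0,0],"claw":50},{"delta_pos":[0,0,0],"rot":[0,0,0],"claw":50},{"delta_pos":[0,0,0],"rot":[0,0,0],"claw":50}]' 18
python3 -m jog '[{"delta_pos":[-0.2,0,0],"rot":[0,0,0],"claw":50},{"delta_pos":[-0.4,0,0],"rot":[0,0,0],"claw":50},{"delta_pos":[-0.6,0,0],"rot":[0,0,0],"claw":50},{"delta_pos":[-0.8,0,0],"rot":[0,0,0],"claw":50},{"delta_pos":[-0.8,0,0],"rot":[0,0,0],"claw":50},{"delta_pos":[-0.8,0,0],"rot":[0,0,0],"claw":50},{"delta_pos":[-0.8,0,0],"rot":[0,0,0],"claw":50},{"delta_pos":[-0.8,0,0],"rot":[0,0,0],"claw":50},{"delta_pos":[-0.6,0,0],"rot":[0,0,0],"claw":50},{"delta_pos":[-0.3,0,0],"rot":[0,0,0],"claw":50},{"delta_pos":[0,0,0],"rot":[0,0,0],"claw":50}]'
python3 - <<'E'
from h import *
c=np.array([.995,.0998]);n=np.array([-.0998,.995]);o=np.array([.697,-.107])
for b in(.066,-.085):
    w=o-.122*c+b*n;print(w);togo(*w,.19,95.7)
im,P=cloud("wrist");cv2.imwrite("pics/w3.png",im)
E
```

```text
time_s: 15.75
position: [0.59, 0.2784, 0.05]
orientation: [[0.0, -0.102, 0.995], [0.0, 0.995, 0.102], [-1.0, 0.0, 0.0]]
wrist_force: [0.7, 0.8, 1.6]
grip_width: 0.0654
time_s: 16.85
position: [0.5903, 0.2786, 0.2038]
orientation: [[0.002, -0.102, 0.995], [0.001, 0.995, 0.102], [-1.0, 0.001, 0.002]]
wrist_force: [0.2, 0.2, -3.1]
grip_width: 0.0654
[ 0.5690232 -0.0535056]
pos [0.5903 0.2786 0.2038] az 95.86 tilt xy [0.0019 0.0007] q [ 19.  35. -68.  83.  33.  83.  46.] t 16.85
units [  0.54 -13.13  -2.2 ]
rot units [ 0.03  0.02 -0.01]
[ 0.584093  -0.2037506]
pos [0.5903 0.2786 0.2038] az 95.86 tilt xy [0.0019 0.0007] q [ 19.  35. -68.  83.  33.  83.  46.] t 16.85
units [  0.54 -19.17  -2.22]
rot units [ 0.03  0.02 -0.01]
```

View pics/w3.png

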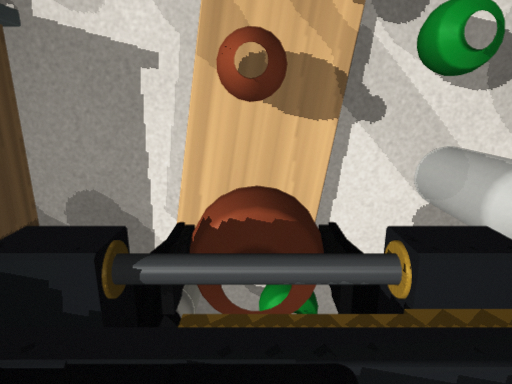

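The round pot is held between the pads at (255,250). Carry it to the wide well.

```bash
python3 -m jog '[{"delta_pos":[0,-0.4,-0.1],"rot":[0,0,0],"claw":50},{"delta_pos":[0,-0.8,-0.16],"rot":[0,0,0],"claw":50},{"delta_pos":[0,-0.99,-0.16],"rot":[0,0,0],"claw":50},{"delta_pos":[0,-0.99,-0.16],"rot":[0,0,0],"claw":50},{"delta_pos":[0,-0.99,-0.16],"rot":[0,0,0],"claw":50},{"delta_pos":[0,-0.99,-0.16],"rot":[0,0,0],"claw":50},{"delta_pos":[0,-0.99,-0.16],"rot":[0,0,0],"claw":50},{"delta_pos":[0,-0.99,-0.16],"rot":[0,0,0],"claw":50},{"delta_pos":[0,-0.99,-0.16],"rot":[0,0,0],"claw":50},{"delta_pos":[0,-0.99,-0.16],"rot":[0,0,0],"claw":50},{"delta_pos":[0,-0.99,-0.16],"rot":[0,0,0],"claw":50},{"delta_pos":[0,-0.99,-0.16],"rot":[0,0,0],"claw":50}]'
python3 -m jog '[{"delta_pos":[0,-0.99,-0.16],"rot":[0,0,0],"claw":50},{"delta_pos":[0,-0.7,-0.16],"rot":[0,0,0],"claw":50},{"delta_pos":[0,-0.3,-0.1],"rot":[0,0,0],"claw":50},{"delta_pos":[0,0,0],"rot":[0,0,0],"claw":50}]'
python3 - <<'E'
from h import *
togo(.569,-.0535,.052,95.7)
im,P=cloud("wrist");cv2.imwrite("pics/w4.png",im);np.save("w4.npy",P)
c=np.array([.995,.0998]);n=np.array([-.0998,.995]);o=np.array([.697,-.107])
T=P.reshape(-1,3);T=T[~np.isnan(T[:,0])];a=(T[:,:2]-o)@c;b=(T[:,:2]-o)@n
for l,h in((.095,.122),(.01,.03)):
    m=(T[:,2]>l)&(T[:,2]<h)&(abs(b)<.18)&(a<0)&(a>-.24)
    H,_,_=np.histogram2d(a[m],b[m],[np.arange(-.24,.001,.01),np.arange(-.18,.181,.02)]);print(H.astype(int))
E
```

```text
time_s: 18.1
position: [0.5709, -0.0047, 0.2012]
orientation: [[-0.002, -0.101, 0.995], [-0.001, 0.995, 0.101], [-1.0, -0.001, -0.002]]
wrist_force: [0.9, 0.4, -3.7]
grip_width: 0.065
time_s: 18.5
position: [0.5658, -0.055, 0.2014]
orientation: [[-0.002, -0.099, 0.995], [-0.0, 0.995, 0.099], [-1.0, -0.0, -0.002]]
wrist_force: [-0.2, 0.7, -3.2]
grip_width: 0.0651
pos [ 0.5658 -0.055   0.2014] az 95.7 tilt xy [-0.0017 -0.0003] q [ 62.  26. -75.  96.  26.  78.  79.] t 18.5
units [5.98 0.05 0.14]
rot units [-0.   -0.02  0.  ]
[[  0   0   0   0   0  13 273   0   0   0   0 259   0   0   0   0   0   0]
 [  0   0   0 121 235 234 322 235 234 232 232 329 233 231 233 236 234  58]
 [  0   0   7 301 488 492 482 466 469 465 464 466 457 460 462 461 464 111]
 [  0   0   0   0   0   0   0  64 126   0   0   0   0   0   0   0 192   0]
 [  0   0   0   0   0   0   0  59 119   0   0   0   0   0   0   0 180   0]
 [  0   0   0   0   0   0   0  58 116   0   0   0   0   0   0   0 174   0]
 [  0   0   0   0   0   0   0  53 112   0   0   0   0   0   0   0 163   0]
 [  0   0   0   0   0   0   0  54 112   0   0  
[... 2329 characters left out ...]
  0   0  63 165  95   0]
 [  0 145 165 165 161 164  52   0 158  71   0   0   0   0   1 152  91   0]
 [  0 127 166 161 167 167  52   0 115  25   0   0   0   0   0  87  57   0]
 [  0   0   2   0   0 121  53   0   2   0   0   0   0   0   0   4   0   0]
 [  0   0   0   0   0 102  54   0   0   0   0   0   0   0   0   0   0   0]
 [  0   0   0   0   0   0   0   0   0   0   0   0   0   0   0   0   0   0]
 [  0   0   0   0   0   0   0   0   0   0   0   0   0   0   0   0   0   0]
 [  0   0   0   0   0   0   0   0   0   0   0   0   0   0   0   0   0   0]
 [  0   0   0   0   0   0   0   0   0   0   0   0   0   0   0   0   0   0]
 [  0   0   0   0   0   0   0   0   0   0   0   0   0   0   0   0   0   0]]
```

View pics/w4.png

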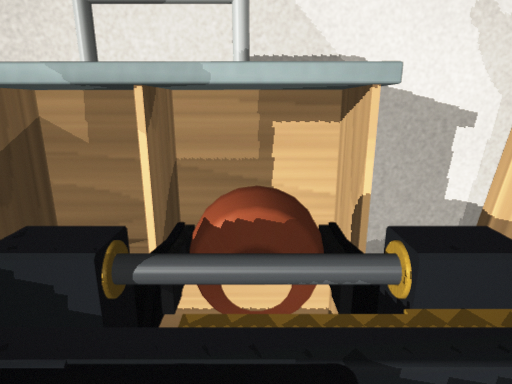

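Wide well spans (160-375, 85-330) with the pot centred across it. The pot sits about 9 mm behind the well's centre, so I shift it slightly forward and lower it.

```bash
python3 -m jog '[{"delta_pos":[0.4,0,-0.2],"rot":[0,0,0],"claw":50},{"delta_pos":[0.5,0,0],"rot":[0,0,0],"claw":50},{"delta_pos":[0.5,0,0],"rot":[0,0,0],"claw":50},{"delta_pos":[0.5,0,0],"rot":[0,0,0],"claw":50},{"delta_pos":[0.5,0,0],"rot":[0,0,0],"claw":50},{"delta_pos":[0.5,0,0],"rot":[0,0,0],"claw":50},{"delta_pos":[0.5,0,0],"rot":[0,0,0],"claw":50},{"delta_pos":[0.5,0,0],"rot":[0,0,0],"claw":50},{"delta_pos":[0.5,0,0],"rot":[0,0,0],"claw":50},{"delta_pos":[0.4,0,0],"rot":[0,0,0],"claw":50},{"delta_pos":[0.3,0,0],"rot":[0,0,0],"claw":50},{"delta_pos":[0,0,0],"rot":[0,0,0],"claw":50}]'
python3 -m jog '[{"delta_pos":[0,0,0],"rot":[0,0,0],"claw":50}]'
python3 - <<'E'
from h import *
togo(.56,-.055,.052,95.7)
E
```

```text
time_s: 19.75
position: [0.561, -0.0538, 0.0737]
orientation: [[-0.002, -0.102, 0.995], [0.0, 0.995, 0.102], [-1.0, 0.0, -0.002]]
wrist_force: [0.8, 0.1, -2.4]
grip_width: 0.0649
time_s: 19.85
position: [0.5619, -0.0536, 0.075]
orientation: [[0.0, -0.102, 0.995], [0.0, 0.995, 0.102], [-1.0, -0.0, 0.0]]
wrist_force: [0.2, -0.1, -2.2]
grip_width: 0.0653
pos [ 0.5619 -0.0536  0.075 ] az 95.87 tilt xy [0.0003 0.    ] q [ 57.  33. -68. 104.  33.  66.  74.] t 19.85
units [ 0.92 -0.05 -0.08]
rot units [0.03 0.   0.  ]
```

```bash
python3 -m jog '[{"delta_pos":[0.1,0,0],"rot":[0,0,0],"claw":50},{"delta_pos":[0.1,0,0],"rot":[0,0,0],"claw":50},{"delta_pos":[0.1,0,0],"rot":[0,0,0],"claw":50},{"delta_pos":[0.1,0,0],"rot":[0,0,0],"claw":50},{"delta_pos":[0.1,0,0],"rot":[0,0,0],"claw":50},{"delta_pos":[0.1,0,0],"rot":[0,0,0],"claw":50},{"delta_pos":[0.08,0,0],"rot":[0,0,0],"claw":50},{"delta_pos":[0.06,0,0],"rot":[0,0,0],"claw":50},{"delta_pos":[0,0,0],"rot":[0,0,0],"claw":50},{"delta_pos":[0,0,0],"rot":[0,0,0],"claw":50}]'
python3 -m jog '[{"delta_pos":[0.06,0,0],"rot":[0,0,0],"claw":50},{"delta_pos":[0.06,0,0],"rot":[0,0,0],"claw":50},{"delta_pos":[0,0,0],"rot":[0,0,0],"claw":50},{"delta_pos":[0,0,0],"rot":[0,0,0],"claw":50}]'
```

```text
time_s: 20.85
position: [0.5617, -0.0537, 0.0563]
orientation: [[0.0, -0.102, 0.995], [-0.0, 0.995, 0.102], [-1.0, -0.0, 0.0]]
wrist_force: [-0.1, -1.0, -2.4]
grip_width: 0.065
time_s: 21.25
position: [0.5616, -0.0537, 0.0532]
orientation: [[-0.0, -0.102, 0.995], [-0.0, 0.995, 0.102], [-1.0, -0.0, -0.0]]
wrist_force: [0.3, 0.0, -2.8]
grip_width: 0.0652
```

Not yet in contact (-2.4 N is the pot's weight). I continue in 1 mm rows.

```bash
python3 -m jog '[{"delta_pos":[0.04,0,0],"rot":[0,0,0],"claw":50},{"delta_pos":[0,0,0],"rot":[0,0,0],"claw":50},{"delta_pos":[0,0,0],"rot":[0,0,0],"claw":50}]'
python3 -m jog '[{"delta_pos":[0.04,0,0],"rot":[0,0,0],"claw":50},{"delta_pos":[0,0,0],"rot":[0,0,0],"claw":50},{"delta_pos":[0,0,0],"rot":[0,0,0],"claw":50}]'
```

```text
time_s: 21.55
position: [0.5617, -0.0537, 0.0523]
orientation: [[-0.0, -0.102, 0.995], [-0.0, 0.995, 0.102], [-1.0, -0.0, -0.0]]
wrist_force: [0.4, 0.9, -2.9]
grip_width: 0.0651
time_s: 21.85
position: [0.562, -0.0537, 0.0519]
orientation: [[0.0, -0.102, 0.995], [-0.0, 0.995, 0.102], [-1.0, -0.001, 0.0]]
wrist_force: [-2.3, 0.3, 4.6]
grip_width: 0.0649
```

Contact (+4.6 N). Open and lift.

```bash
python3 -m jog '[{"delta_pos":[0,0,0],"rot":[0,0,0],"claw":68},{"delta_pos":[0,0,0],"rot":[0,0,0],"claw":72},{"delta_pos":[0,0,0],"rot":[0,0,0],"claw":80},{"delta_pos":[0,0,0],"rot":[0,0,0],"claw":84},{"delta_pos":[0,0,0],"rot":[0,0,0],"claw":84},{"delta_pos":[-0.2,0,0],"rot":[0,0,0],"claw":84},{"delta_pos":[-0.6,0,0],"rot":[0,0,0],"claw":84},{"delta_pos":[-1,0,0],"rot":[0,0,0],"claw":84},{"delta_pos":[-1,0,0],"rot":[0,0,0],"claw":84},{"delta_pos":[-1,0,0],"rot":[0,0,0],"claw":84},{"delta_pos":[-1,0,0],"rot":[0,0,0],"claw":87},{"delta_pos":[-1,0,0],"rot":[0,0,0],"claw":87}]'
python3 - <<'E'
from h import *
togo(.4892,.2636,.06,95.7)
im,P=cloud("wrist");q=P.reshape(-1,3)
k=q[(np.hypot(q[:,0]-.562,q[:,1]+.054)<.045)&(q[:,2]>.03)]
if len(k): t=k[k[:,2]>k[:,2].max()-.008];print(k.max(0),((t.min(0)+t.max(0))/2))
E
```

```text
time_s: 23.05
position: [0.5618, -0.0534, 0.1986]
orientation: [[0.001, -0.103, 0.995], [-0.0, 0.995, 0.103], [-1.0, -0.0, 0.001]]
wrist_force: [-0.0, -0.4, -0.1]
grip_width: 0.0869
pos [ 0.5618 -0.0534  0.1986] az 95.89 tilt xy [ 0.0011 -0.0003] q [ 62.  25. -75.  97.  25.  77.  79.] t 23.05
units [ 5.54 12.91 -1.59]
rot units [0.04 0.01 0.  ]
[ 0.59126468 -0.0090475   0.30572931] [ 0.53692538 -0.05562716  0.30173016]
```

```bash
python3 -m jog '[{"delta_pos":[0,0.99,-0.12],"rot":[0,0,0],"claw":87},{"delta_pos":[0,0.99,-0.12],"rot":[0,0,0],"claw":87},{"delta_pos":[0,0.99,-0.12],"rot":[0,0,0],"claw":87},{"delta_pos":[0,0.99,-0.12],"rot":[0,0,0],"claw":87},{"delta_pos":[0,0.99,-0.12],"rot":[0,0,0],"claw":87},{"delta_pos":[0,0.99,-0.12],"rot":[0,0,0],"claw":87},{"delta_pos":[0,0.99,-0.12],"rot":[0,0,0],"claw":87},{"delta_pos":[0,0.99,-0.12],"rot":[0,0,0],"claw":87},{"delta_pos":[0,0.99,-0.12],"rot":[0,0,0],"claw":87},{"delta_pos":[0,0.99,-0.12],"rot":[0,0,0],"claw":87},{"delta_pos":[0,0.99,-0.12],"rot":[0,0,0],"claw":87},{"delta_pos":[0,0.99,-0.12],"rot":[0,0,0],"claw":87}]'
python3 -m jog '[{"delta_pos":[0,0.8,-0.1],"rot":[0,0,0],"claw":87},{"delta_pos":[0,0.2,-0.02],"rot":[0,0,0],"claw":87},{"delta_pos":[0,0,0],"rot":[0,0,0],"claw":87}]'
python3 - <<'E'
from h import *
togo(.4892,.2636,.06,95.7)
E
```

```text
time_s: 24.3
position: [0.4953, 0.2393, 0.1973]
orientation: [[0.001, -0.102, 0.995], [-0.0, 0.995, 0.102], [-1.0, -0.0, 0.001]]
wrist_force: [0.7, -0.5, -0.1]
grip_width: 0.0869
time_s: 24.6
position: [0.4897, 0.2634, 0.1969]
orientation: [[0.001, -0.104, 0.995], [0.0, 0.995, 0.104], [-1.0, -0.0, 0.001]]
wrist_force: [0.6, 0.2, -0.2]
grip_width: 0.0872
pos [0.4897 0.2634 0.1969] az 95.99 tilt xy [0.0007 0.    ] q [ 29.  23. -73.  98.  22.  76.  48.] t 24.6
units [ 5.48  0.01 -0.02]
rot units [0.06 0.01 0.  ]
```

```bash
python3 -m jog '[{"delta_pos":[0.7,0,0],"rot":[0,0,0],"claw":87},{"delta_pos":[0.7,0,0],"rot":[0,0,0],"claw":87},{"delta_pos":[0.7,0,0],"rot":[0,0,0],"claw":87},{"delta_pos":[0.7,0,0],"rot":[0,0,0],"claw":87},{"delta_pos":[0.7,0,0],"rot":[0,0,0],"claw":87},{"delta_pos":[0.7,0,0],"rot":[0,0,0],"claw":87},{"delta_pos":[0.6,0,0],"rot":[0,0,0],"claw":87},{"delta_pos":[0.4,0,0],"rot":[0,0,0],"claw":87},{"delta_pos":[0.2,0,0],"rot":[0,0,0],"claw":87},{"delta_pos":[0,0,0],"rot":[0,0,0],"claw":87},{"delta_pos":[0,0,0],"rot":[0,0,0],"claw":87}]'
python3 -m jog '[{"delta_pos":[0,0,0],"rot":[0,0,0],"claw":65},{"delta_pos":[0,0,0],"rot":[0,0,0],"claw":62},{"delta_pos":[0,0,0],"rot":[0,0,0],"claw":59},{"delta_pos":[0,0,0],"rot":[0,0,0],"claw":54},{"delta_pos":[0,0,0],"rot":[0,0,0],"claw":45},{"delta_pos":[0,0,0],"rot":[0,0,0],"claw":45},{"delta_pos":[0,0,0],"rot":[0,0,0],"claw":45}]' 18
```

```text
time_s: 25.7
position: [0.4903, 0.263, 0.0618]
orientation: [[0.001, -0.102, 0.995], [0.0, 0.995, 0.102], [-1.0, 0.0, 0.001]]
wrist_force: [0.5, 0.0, -0.2]
grip_width: 0.0867
time_s: 26.4
position: [0.4901, 0.2629, 0.0615]
orientation: [[0.0, -0.102, 0.995], [0.0, 0.995, 0.102], [-1.0, 0.0, 0.0]]
wrist_force: [0.1, 0.7, 1.8]
grip_width: 0.0571
```

```bash
python3 -m jog '[{"delta_pos":[-0.2,0,0],"rot":[0,0,0],"claw":45},{"delta_pos":[-0.5,0,0],"rot":[0,0,0],"claw":45},{"delta_pos":[-0.8,0,0],"rot":[0,0,0],"claw":45},{"delta_pos":[-0.9,0,0],"rot":[0,0,0],"claw":45},{"delta_pos":[-0.9,0,0],"rot":[0,0,0],"claw":45},{"delta_pos":[-0.8,0,0],"rot":[0,0,0],"claw":45},{"delta_pos":[-0.6,0,0],"rot":[0,0,0],"claw":45},{"delta_pos":[-0.3,0,0],"rot":[0,0,0],"claw":45},{"delta_pos":[0,0,0],"rot":[0,0,0],"claw":45},{"delta_pos":[0,0,0],"rot":[0,0,0],"claw":45}]'
python3 - <<'E'
from h import *
togo(.576,-.2046,.0635,95.7)
E
```

```text
time_s: 27.4
position: [0.4897, 0.2621, 0.1856]
orientation: [[-0.001, -0.102, 0.995], [-0.001, 0.995, 0.102], [-1.0, -0.001, -0.001]]
wrist_force: [0.7, 0.7, -1.2]
grip_width: 0.057
pos [0.4897 0.2621 0.1856] az 95.85 tilt xy [-0.0009 -0.0008] q [ 28.  23. -72.  99.  23.  75.  47.] t 27.4
units [  4.89 -18.92   1.54]
rot units [ 0.03 -0.01  0.01]
```

```bash
python3 -m jog '[{"delta_pos":[0,-0.4,0.04],"rot":[0,0,0],"claw":45},{"delta_pos":[0,-0.8,0.08],"rot":[0,0,0],"claw":45},{"delta_pos":[0,-0.99,0.08],"rot":[0,0,0],"claw":45},{"delta_pos":[0,-0.99,0.08],"rot":[0,0,0],"claw":45},{"delta_pos":[0,-0.99,0.08],"rot":[0,0,0],"claw":45},{"delta_pos":[0,-0.99,0.08],"rot":[0,0,0],"claw":45},{"delta_pos":[0,-0.99,0.08],"rot":[0,0,0],"claw":45},{"delta_pos":[0,-0.99,0.08],"rot":[0,0,0],"claw":45},{"delta_pos":[0,-0.99,0.08],"rot":[0,0,0],"claw":45},{"delta_pos":[0,-0.99,0.08],"rot":[0,0,0],"claw":45},{"delta_pos":[0,-0.99,0.08],"rot":[0,0,0],"claw":45},{"delta_pos":[0,-0.99,0.08],"rot":[0,0,0],"claw":45}]'
python3 - <<'E'
from h import *
togo(.576,-.2046,.0635,95.7)
E
```

```text
time_s: 28.6
position: [0.5406, -0.0132, 0.1854]
orientation: [[-0.002, -0.102, 0.995], [-0.0, 0.995, 0.102], [-1.0, -0.0, -0.002]]
wrist_force: [0.1, 0.5, -0.9]
grip_width: 0.0572
pos [ 0.5406 -0.0132  0.1854] az 95.83 tilt xy [-0.0016 -0.0004] q [ 60.  21. -73. 101.  20.  74.  78.] t 28.6
units [ 4.88 -7.76  0.64]
rot units [ 0.03 -0.02  0.  ]
```

```bash
python3 -m jog '[{"delta_pos":[0,-0.99,0.08],"rot":[0,0,0],"claw":45},{"delta_pos":[0,-0.99,0.08],"rot":[0,0,0],"claw":45},{"delta_pos":[0,-0.99,0.08],"rot":[0,0,0],"claw":45},{"delta_pos":[0,-0.99,0.08],"rot":[0,0,0],"claw":45},{"delta_pos":[0,-0.99,0.08],"rot":[0,0,0],"claw":45},{"delta_pos":[0,-0.99,0.08],"rot":[0,0,0],"claw":45},{"delta_pos":[0,-0.7,0.08],"rot":[0,0,0],"claw":45},{"delta_pos":[0,-0.3,0],"rot":[0,0,0],"claw":45},{"delta_pos":[0,0,0],"rot":[0,0,0],"claw":45},{"delta_pos":[0,0,0],"rot":[0,0,0],"claw":45}]'
python3 - <<'E'
from h import *
togo(.576,-.2046,.0635,95.7)
im,P=cloud("wrist");cv2.imwrite("pics/w5.png",im)
c=np.array([.995,.0998]);n=np.array([-.0998,.995]);o=np.array([.697,-.107])
T=P.reshape(-1,3);T=T[~np.isnan(T[:,0])];a=(T[:,:2]-o)@c;b=(T[:,:2]-o)@n
m=(T[:,2]>.098)&(T[:,2]<.109)&(a<-.12)&(a>-.19)
H,_=np.histogram(b[m],np.arange(-.18,.181,.005));print(H)
print("tcp a,b",(manip.get_state()["position"][:2]-o)@np.c_[c,n])
E
```

```text
time_s: 29.6
position: [0.5727, -0.1807, 0.1862]
orientation: [[-0.0, -0.104, 0.995], [0.001, 0.995, 0.104], [-1.0, 0.001, -0.0]]
wrist_force: [0.0, -0.5, -1.0]
grip_width: 0.0574
pos [ 0.5727 -0.1807  0.1862] az 95.96 tilt xy [-0.0004  0.001 ] q [ 66.  28. -67.  92.  26.  77.  92.] t 29.6
units [ 4.91 -0.97  0.03]
rot units [ 0.05 -0.   -0.01]
[  0   0   0   0 138 822 199   0   0   0   0   0   0   0   0   0   0   0
   0   0   0   0   0   0   0   0   0   0   0   0   0 551 395   0   0   0
   0   0   0   0   0   0   0   0   0   0   0   0   0   0   0   0   0   0
   0   0   0   0   0   0   0   0   0   0   0   0   0   0   0   0   0   0]
tcp a,b [-0.13090105 -0.06063538]
```

View pics/w5.png

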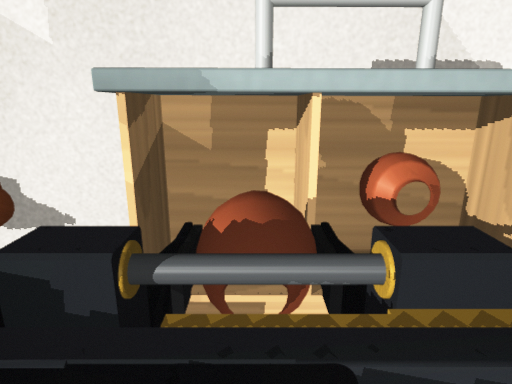

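The tall pot is held. The round pot stands upright in the wide well at (400,190). Shift 25 mm to the right, then descend.

```bash
python3 -m jog '[{"delta_pos":[0,-0.5,0],"rot":[0,0,0],"claw":45},{"delta_pos":[0,-0.5,0],"rot":[0,0,0],"claw":45},{"delta_pos":[0,0,0],"rot":[0,0,0],"claw":45},{"delta_pos":[0.3,0,0],"rot":[0,0,0],"claw":45},{"delta_pos":[0.5,0,0],"rot":[0,0,0],"claw":45},{"delta_pos":[0.5,0,0],"rot":[0,0,0],"claw":45},{"delta_pos":[0.5,0,0],"rot":[0,0,0],"claw":45},{"delta_pos":[0.5,0,0],"rot":[0,0,0],"claw":45},{"delta_pos":[0.5,0,0],"rot":[0,0,0],"claw":45},{"delta_pos":[0.5,0,0],"rot":[0,0,0],"claw":45},{"delta_pos":[0.4,0,0],"rot":[0,0,0],"claw":45},{"delta_pos":[0.3,0,0],"rot":[0,0,0],"claw":45}]'
python3 -m jog '[{"delta_pos":[0,0,0],"rot":[0,0,0],"claw":45},{"delta_pos":[0,0,0],"rot":[0,0,0],"claw":45}]'
python3 - <<'E'
from h import *
togo(.575,-.206,.0635,95.7)
E
```

```text
time_s: 30.85
position: [0.5752, -0.2071, 0.0852]
orientation: [[-0.001, -0.102, 0.995], [0.0, 0.995, 0.102], [-1.0, 0.0, -0.001]]
wrist_force: [-0.0, 0.4, -1.1]
grip_width: 0.0571
time_s: 31.05
position: [0.5757, -0.2071, 0.0865]
orientation: [[0.0, -0.102, 0.995], [-0.0, 0.995, 0.102], [-1.0, -0.0, 0.0]]
wrist_force: [0.7, 0.2, -0.8]
grip_width: 0.0571
pos [ 0.5757 -0.2071  0.0865] az 95.87 tilt xy [ 0.0004 -0.0001] q [ 64.  34. -62.  97.  32.  69.  90.] t 31.05
units [ 0.92  0.05 -0.02]
rot units [0.03 0.   0.  ]
```

```bash
python3 -m jog '[{"delta_pos":[0.1,0,0],"rot":[0,0,0],"claw":45},{"delta_pos":[0.1,0,0],"rot":[0,0,0],"claw":45},{"delta_pos":[0.1,0,0],"rot":[0,0,0],"claw":45},{"delta_pos":[0.1,0,0],"rot":[0,0,0],"claw":45},{"delta_pos":[0.1,0,0],"rot":[0,0,0],"claw":45},{"delta_pos":[0.1,0,0],"rot":[0,0,0],"claw":45},{"delta_pos":[0.1,0,0],"rot":[0,0,0],"claw":45},{"delta_pos":[0.06,0,0],"rot":[0,0,0],"claw":45},{"delta_pos":[0.04,0,0],"rot":[0,0,0],"claw":45},{"delta_pos":[0,0,0],"rot":[0,0,0],"claw":45},{"delta_pos":[0,0,0],"rot":[0,0,0],"claw":45}]'
python3 -m jog '[{"delta_pos":[0.04,0,0],"rot":[0,0,0],"claw":45},{"delta_pos":[0,0,0],"rot":[0,0,0],"claw":45},{"delta_pos":[0,0,0],"rot":[0,0,0],"claw":45}]'
```

```text
time_s: 32.15
position: [0.5755, -0.2071, 0.0664]
orientation: [[0.0, -0.102, 0.995], [-0.0, 0.995, 0.102], [-1.0, -0.0, 0.0]]
wrist_force: [-0.4, 0.3, -1.9]
grip_width: 0.0573
time_s: 32.45
position: [0.5754, -0.2072, 0.0653]
orientation: [[-0.0, -0.102, 0.995], [-0.0, 0.995, 0.102], [-1.0, -0.0, -0.0]]
wrist_force: [0.3, -0.9, -1.7]
grip_width: 0.0576
```

```bash
python3 -m jog '[{"delta_pos":[0.04,0,0],"rot":[0,0,0],"claw":45},{"delta_pos":[0,0,0],"rot":[0,0,0],"claw":45},{"delta_pos":[0,0,0],"rot":[0,0,0],"claw":45}]'
python3 -m jog '[{"delta_pos":[0.04,0,0],"rot":[0,0,0],"claw":45},{"delta_pos":[0,0,0],"rot":[0,0,0],"claw":45},{"delta_pos":[0,0,0],"rot":[0,0,0],"claw":45}]'
```

```text
time_s: 32.75
position: [0.5754, -0.2072, 0.0643]
orientation: [[-0.0, -0.102, 0.995], [-0.0, 0.995, 0.102], [-1.0, -0.0, -0.0]]
wrist_force: [-0.6, 0.3, -1.8]
grip_width: 0.0574
time_s: 33.05
position: [0.5756, -0.2072, 0.0635]
orientation: [[0.0, -0.102, 0.995], [-0.0, 0.995, 0.102], [-1.0, -0.0, 0.0]]
wrist_force: [-0.6, 0.2, 0.1]
grip_width: 0.0572
```

```bash
python3 -m jog '[{"delta_pos":[0.04,0,0],"rot":[0,0,0],"claw":45},{"delta_pos":[0,0,0],"rot":[0,0,0],"claw":45},{"delta_pos":[0,0,0],"rot":[0,0,0],"claw":45}]'
```

```text
time_s: 33.35
position: [0.5759, -0.2071, 0.0634]
orientation: [[0.001, -0.102, 0.995], [-0.001, 0.995, 0.102], [-1.0, -0.001, 0.001]]
wrist_force: [-1.2, 0.6, 5.4]
grip_width: 0.0574
```

The pot stands on the floor (5.4 N). Open to 73 mm and lift.

```bash
python3 -m jog '[{"delta_pos":[0,0,0],"rot":[0,0,0],"claw":60},{"delta_pos":[0,0,0],"rot":[0,0,0],"claw":65},{"delta_pos":[0,0,0],"rot":[0,0,0],"claw":70},{"delta_pos":[0,0,0],"rot":[0,0,0],"claw":73},{"delta_pos":[0,0,0],"rot":[0,0,0],"claw":73},{"delta_pos":[-0.2,0,0],"rot":[0,0,0],"claw":73},{"delta_pos":[-0.4,0,0],"rot":[0,0,0],"claw":73},{"delta_pos":[-0.8,0,0],"rot":[0,0,0],"claw":73},{"delta_pos":[-1,0,0],"rot":[0,0,0],"claw":73},{"delta_pos":[-1,0,0],"rot":[0,0,0],"claw":73},{"delta_pos":[-1,0,0],"rot":[0,0,0],"claw":73},{"delta_pos":[-1,0,0],"rot":[0,0,0],"claw":73}]'
python3 -m jog '[{"delta_pos":[-1,0,0],"rot":[0,0,0],"claw":73},{"delta_pos":[0,-1,0],"rot":[0,0,0],"claw":73},{"delta_pos":[0,-1,0],"rot":[0,0,0],"claw":73},{"delta_pos":[0,-1,0],"rot":[0,0,0],"claw":73},{"delta_pos":[0,-1,0],"rot":[0,0,0],"claw":73},{"delta_pos":[0,-1,0],"rot":[0,0,0],"claw":73},{"delta_pos":[0,-1,0],"rot":[0,0,0],"claw":73},{"delta_pos":[0,-1,0],"rot":[0,0,0],"claw":73},{"delta_pos":[0,0,0],"rot":[0,0,0],"claw":73},{"delta_pos":[0,0,0],"rot":[0,0,0],"claw":73}]'
python3 - <<'E'
from h import *
im,P=cloud("top");cv2.imwrite("pics/top2.png",cv2.resize(im[100:300,120:360],None,fx=3,fy=3))
c=np.array([.995,.0998]);n=np.array([-.0998,.995]);o=np.array([.697,-.107])
T=P.reshape(-1,3);T=T[~np.isnan(T[:,0])];a=(T[:,:2]-o)@c;b=(T[:,:2]-o)@n
f=(T[:,2]>.111)&(T[:,2]<.118)&(a<-.17)&(a>-.26)&(b>0)&(b<.16);print("panel a",a[f].min() if f.any() else None,a[f].max() if f.any() else None)
for nm,B in(("round",.066),("tall",-.086)):
    k=(abs(a+.13)<.06)&(abs(b-B)<.055)&(T[:,2]>.03)&(T[:,2]<.13)
    if k.any():
        z=T[k][:,2].max();t=k&(T[:,2]>z-.008);print(nm,"top z",z,"a,b",a[t].mean(),b[t].mean())
print(manip.get_state()["wrist_force"],manip.get_state()["position"])
E
```

```text
time_s: 34.55
position: [0.5756, -0.2069, 0.1993]
orientation: [[0.001, -0.103, 0.995], [-0.001, 0.995, 0.103], [-1.0, -0.001, 0.001]]
wrist_force: [-0.1, 0.1, 0.1]
grip_width: 0.0727
time_s: 35.55
position: [0.5933, -0.3812, 0.2228]
orientation: [[0.001, -0.101, 0.995], [0.001, 0.995, 0.101], [-1.0, 0.001, 0.001]]
wrist_force: [-0.0, 0.8, -0.4]
grip_width: 0.0731
panel a -0.2236203541430636 -0.20839920719176458
round top z 0.08327834771516796 a,b -0.13052445611216903 0.06710015770083559
tall top z 0.10863916772133608 a,b -0.12764297554472107 -0.0838496609839528
[ 0.93126019  0.24400967 -0.02046024] [ 0.59361053 -0.37991055  0.22290355]
```

View pics/top2.png

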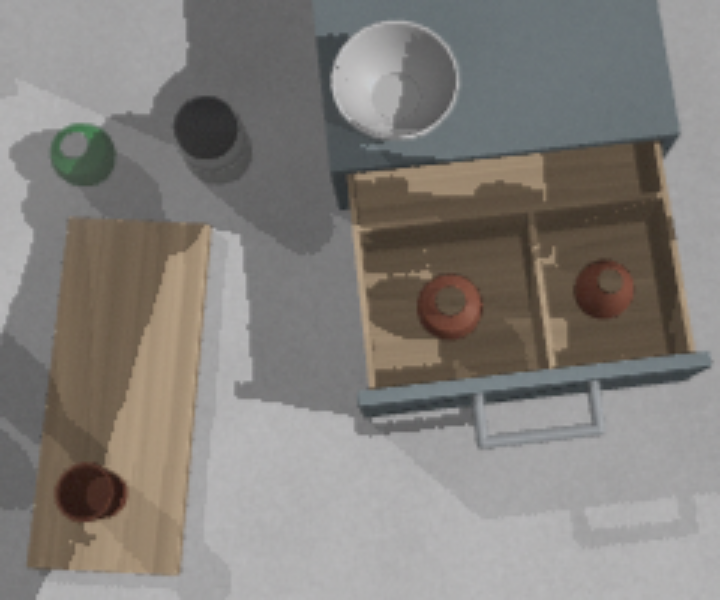

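Both pots stand upright near the centres of their wells. The panel is at the same pixels as when the drawer was against its stop, and the cup, bowl and jar are unmoved.

```bash
python3 -c "
from workcell import manip
print(manip.job_done())"
```

```text
the job is handed in; nothing more can be done
None
```

I pulled the drawer out to its stop, set the round pot down in the wide compartment and the tall pot in the narrow one, then handed the job in at about 36 s of the 72 s limit. No verdict was reported.

- **Drawer:** at the stop a further pull met 25 N with no movement. The last top view shows the front panel at the same pixels as then.
- **Pots:** both were lowered in 1–2.5 mm steps until about 5 N of contact and then released. In the last view the round pot's top is 83 mm above the table and the tall one's is 109 mm (expected 84 and 112). The tall pot reads about 3 mm low. It read 109.5 mm against an expected 110 on the board, so I took this as camera error. Both stand within about 7 mm of their compartment centres.
- **Everything else:** the cup, bowl and jar look unmoved in that view, and the gripper was clear of everything. The bottle, figure and spatula lie outside that crop, so I did not check them again, but the arm never came near them.
- **Correction on the way:** my first estimate of the compartment centres was about 12 mm too far back. The wrist view showed this and I corrected it before lowering.

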